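# Clip the cap scoop over the cap bin's front lip

### The job

Pick up the steel cap scoop by its grip and hang it by its own sprung clip over the lip of the cap bin's front plate, near the middle, with the can outside the bin. The plate is set by hand, higher or lower each day, so ease the clip down over its bead by feel until the rubber under the strap rests firmly on the lip, then let go so that it hangs upright and still. Keep the force between scoop and bin below 20 N throughout, and leave the other things on the bench where they are.

Things in the scene. Friction and masses are not known exactly. Their poses are not given: they have to be found in the camera images.
- grip (a point): Scoop: empty flat-bottomed steel can (84 mm wide, 78 high) standing upright, flat steel shank (4 x 22 mm) up its +x side, black grip on top of the shank. This point: centre of the grip, which is 14 mm thick (x), 28 wide (y), 95 tall; it is 192.5 mm above the can's underside, the can's axis lies 45 mm to -x. x: from can to clip; z up. About 0.28 kg.
- hook (a point): Clip point that rests on the lip: middle of the rubber under its strap (gives 5 N/mm, 3 mm at most), 6.5 mm to +x of grip, 67.5 below, same axes. Shank's face is 4.5 mm to -x; a steel tongue (20 wide) faces it: mouth 12 mm wide 36 mm below this point, narrowing to 5 mm at a ridge 14.5 below. It springs to +x: 1.3 N shut, 3.3 N at 9 mm. Pushing it over the bead takes 4 to 10 N.
- can (a point): Middle of the scoop's can, 39 mm above its underside, 45 mm to -x of grip; same axes.
- cushion: The rubber under the strap, 9 x 22 mm and 4 mm thick, its underside at hook. (The pose given is that of the middle of the can's underside: the scoop's own origin and axes.)
- bin: Fixed grey bin of caps, 200 x 280 mm (x, y); origin: middle of its underside. Its low front, on the -x side (away from the robot), is a plate that slides up and down, held by two wing nuts (at y = +-115 mm, 75 up, standing out 15 mm). The other walls are 190 mm high. Caps lie up to 100 mm high inside.
- lip (a point): Middle of the front plate's top edge at its middle setting: 98 mm to -x of the bin's axis, 157 mm up; axes as the bin's: x into the bin, y along the lip. The plate is set up to 15 mm higher or lower than this, which is not measured; it holds still under 20 N. Lip: rounded bead 9 mm thick (x), 10 deep, on a 4 mm plate. Scoop home: rubber on the lip, throat over the bead, scoop's x along the bin's x.
- label_roll: Roll of labels standing on end, 110 mm across, 80 high; origin under its middle. Bystander.
- screwdriver: Orange-handled screwdriver lying on the bench, 200 mm long, 26 thick; origin under its middle, x towards the blade. Bystander.
- jug: Empty white gallon jug, 150 mm across, 292 high; origin under its middle. Bystander.
Mind the look-alikes: they are no part of the job. There is more than one size of the part that bears grip; the job needs the middle-sized.

How it is judged:
By the outcome, as a careful person would: the job done as asked, in the order asked, and still so for the second after the job is handed in, with the robot touching nothing.
It also fails if it takes over 67 s, if anything falls off the work surface, if the arm or the gripper's body presses on something with over 40 N, if the wrist force passes 120 N, or if a joint passes its speed limit or range.

### The arm

A 6-joint arm with a two-finger parallel gripper is mounted at the origin on the work surface. World frame = base frame: x ahead of the robot, y to its left, z up, the work surface at z = 0. Lengths are in m, angles in rad, forces in N, time in s.
With the tool pointing down it reaches from about 0.25 to 0.775 m from the base axis. Payload 8.9 kg.
Tool frame: the origin (TCP) lies at the very end of the fingers, on their centre line; the grasp point (between the pads) lies 19 mm behind it (arm.grasp_offset is the z of the grasp point in the tool frame, in m); z points along the fingers, x is the direction in which the jaws open and shut, and the axes are right-handed (so a half turn about z gives the same grasp; the last joint's range is limited). The gripper opens to 85 mm and grips with 20 to 120 N. Pads are 22 mm wide; open, the fingers measure 114 mm over their backs; the gripper's body (76 mm by 85 mm) begins 54 mm behind the grasp point. The pads swing forward as they close: fully open they stand 13 mm farther back than shut.
Start: joints at [-1.328, 0.291, -0.153, 1.127, 0, 1.431], TCP at [0.196, -0.487, 0.231] pointing down, gripper open.
Joint ranges: [-2.52, 2.52], [-0.91, 1.74], [-1.3, 1.37], [-1.96, 2.02], [-1.52, 1.47], [-3.14, 3.14]. Speed limits (rad/s): [2.22, 2.22, 2.79, 3.14, 3.14, 3.14].

### API

Orientations are given as a unit quaternion [w, x, y, z].
In Python, from bench import arm gives the robot as it stands.
- The arm moves only by the tool jog_arm, never from a script. Its argument "plan" is text: rows parted by semicolons, each of 6 numbers parted by spaces: the shift along the tool's x, y, z in mm, then the turn, a rotation vector about the tool's x, y, z in degrees. In form: dx dy dz wx wy wz; .... A call has 1 to 8 rows; each row shifts and turns the commanded pose from where the row before left it, along the tool's axes as they then stand; what a row does not reach is not made up. A row lasts 1/10 s, in which the tool goes at most 50 mm and 8.59 degrees, less where a joint would pass 70% of its speed; a pose out of reach is approached as far as the arm can. A call is refused whole if a number of a shift passes 50 or a number of a turn 8.59, either way. A call with a gripper value outside its range is refused whole. "jaw" is the gripper command: -1 is fully open, 1 is shut, values between are in proportion, set as the call begins (left out, the last holds). The fingers move at their own pace and stop on an object; "grip_force" is the grip in N (left out, the last holds). Time passes only in rows, so rows that do not move let the fingers close. It gives the time, the measured TCP pose, the force and the opening at its end, in the units of the state.
- arm.get_obs(): the state, without advancing time (a new reading comes with each control period).
- arm.get_image(name): name is "side" or "top" or "wrist"; returns a dict with "img" (420x560x3 uint8, red, green, blue), "intrinsics" (3x3 intrinsics, pixels), "dist" ([k1, k2, p1, p2, k3] as OpenCV has them; the pictures are not rectified), "R" (3x3) and "t" (3): a world point X has camera coordinates R X + t. Camera axes: x right, y down, z forward; pixel columns grow to the right and rows downward; lengths in m; the calibration is good to about 2 mm. A picture is of the moment at which its call begins. There is no depth.
- arm.hand_in(): hands the job in, once; it reports no verdict.
Trained networks look in the newest picture that a camera, given by its name, has taken for a name from the list of things; names that differ only in an ending like _2 or _b are one class to them, and where a whole thing is asked for, a point or a joint stands for the part that bears it (a point fixed in the world has none). Each returns a list of dicts, best first, with "confidence" (0 to 1); they miss things now and then, are a little off and sometimes report something else, mostly with a low value. They report only what shows in the picture. A call takes as long as a camera call. They do not tell look-alikes from the thing itself.
- arm.find_in(name, camera): "box" ([centre column, centre row, width, height] as shares, 0 to 1, of the picture: columns of its width, rows of its height, round what is visible of it).
- arm.cut_out(name, camera): "region" (420x560 bool, what is visible of it) and "box" ([centre column, centre row, width, height] as shares, 0 to 1, of the picture: columns of its width, rows of its height, round what is visible of it).
- arm.tip_of(name, camera): "position" ([column, row] as shares, 0 to 1, of the picture: columns of its width, rows of its height: a listed point, or the origin of a listed thing).
The state is a dict: "time_s": time; "joints": joint angles; "qd": joint speeds; "joint_efforts": joint torques, N m; "tcp_pos": TCP position; "orientation": TCP orientation; "wrist_force": force on the tool from outside, world axes, zero at the start; "wrist_torque": the same for the moment, N m; "width": finger opening in m.
Only numpy, scipy, OpenCV 4.12 (cv2) and the standard library are available. Lean on these libraries where they do the work, as an engineer would, in place of code of your own. Each camera call takes 0.05 s, during which the arm holds its last target. There are 200 camera calls.

## Working session

There is one attempt and no reset: what is moved stays moved. The work goes in short steps, Python scripts to look and compute and a tool call to move; the robot and the scene stay as the last step left them, time stands still between calls to the robot, and variables do not carry over. Pictures are saved under pics/ and viewed, about 8 in all and at most 12, crops included, and the job is handed in when it is done.

Besides the shell and the picture viewer there is one more tool, called after "Request:" as name(argument=value, ...) on one line, values as JSON. jog_arm: Moves the arm, as the interface text tells. Its arguments: {"type":"object","properties":{"plan":{"type":"string"},"jaw":{"type":"number"},"grip_force":{"type":"number"}},"required":["plan"]}

```bash
mkdir -p pics; ls; python3 - <<'E'
from bench import arm
import cv2,numpy as np
o=arm.get_obs();print({k:np.round(v,3) for k,v in o.items()})
for c in("side","top"):
    d=arm.get_image(c);cv2.imwrite(f"pics/{c}0.png",d["img"][:,:,::-1])
    print(c,np.round(d["intrinsics"],1).tolist(),np.round(d["R"],3).tolist(),np.round(d["t"],3),d["dist"])
    for n in("grip","can","hook","lip","bin","label_roll","screwdriver","jug"):
        for r in arm.tip_of(n,c)[:4]:
            print(n,np.round(np.array(r["position"])*[560,420],1),round(r["confidence"],2))
E
```

```text
pics
{'time_s': np.float64(0.0), 'joints': array([-1.328,  0.291, -0.154,  1.127,  0.   ,  1.431]), 'qd': array([ 0.001,  0.001, -0.   ,  0.   , -0.002, -0.002]), 'joint_efforts': array([-1.0000e-03, -5.3714e+01,  3.3137e+01,  1.6000e-02, -0.0000e+00,
       -0.0000e+00]), 'tcp_pos': array([ 0.196, -0.487,  0.231]), 'orientation': array([-0.   ,  0.828, -0.56 , -0.   ]), 'wrist_force': array([-0.246, -0.532, -0.125]), 'wrist_torque': array([-0.041,  0.015, -0.022]), 'width': np.float64(0.086)}
side [[428.1, 0.0, 278.0], [0.0, 428.1, 208.0], [0.0, 0.0, 1.0]] [[-0.725, -0.689, 0.006], [-0.526, 0.547, -0.651], [0.445, -0.475, -0.759]] [0.42  0.356 0.933] [-0.13714018  0.          0.          0.          0.        ]
grip [237.5 273.3] 0.95
grip [111.2 208. ] 0.92
grip [199.6 290.7] 0.76
can [190.  312.8] 0.75
can [250.7 291.9] 0.67
can [124.8 281.6] 0.65
hook [232.2 291. ] 0.97
hook [206.7 303.1] 0.72
hook [128.3 232.8] 0.55
lip [279.8 168.5] 0.58
bin [298.3 228.7] 0.66
bin [365.9 174. ] 0.57
label_roll [361.7 176.6] 0.89
screwdriver [184.1 241. ] 0.65
screwdriver [191.1 312.6] 0.41
top [[521.7, 0.0, 275.3], [0.0, 521.7, 204.8], [0.0, 0.0, 1.0]] [[-0.025, -1.0, -0.011], [-0.994, 0.025, -0.103], [0.103, 0.008, -0.995]] [0.066 0.515 1.634] [-0.039268  0.        0.        0.        0.      ]
grip [165.2 129.5] 0.9
grip [210.7 215.7] 0.7
grip [178.8 210.4] 0.66
grip [394.  203.3] 0.54
can [162.2 145.3] 0.79
can [181.2 204.4] 0.78
can [227.1 219. ] 0.71
hook [215.8 220. ] 0.85
hook [178.7 215.3] 0.72
hook [176.6 133.1] 0.56
lip [310.9 164.7] 0.86
bin [304.4 204.4] 0.76
bin [224.  141.3] 0.33
label_roll [398.  202.6] 0.7
screwdriver [223.6 143. ] 0.61
jug [151.9 267. ] 0.61
```

View pics/side0.png

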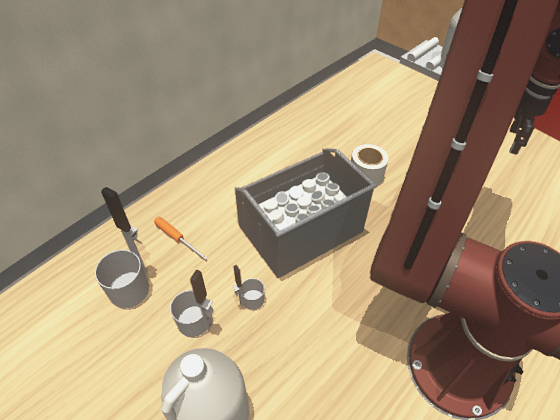

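View pics/top0.png

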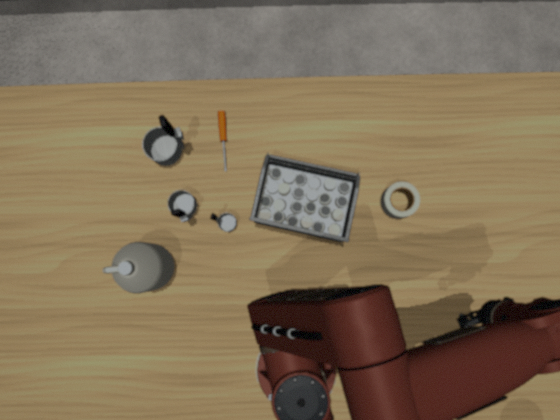

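Three scoops show: large (top 162,145 / side 122,280), middle (182,204 / 192,313) and small (227,222 / 250,293). The middle one should be the 84 mm can. I'll triangulate it and check the size in an enlarged crop.

```bash
cat > h.py <<'E'
from bench import arm
import cv2,numpy as np
from scipy.optimize import least_squares
from scipy.spatial.transform import Rotation as Rn
cam={}
def get(c):
    cam[c]=arm.get_image(c); return cam[c]
def proj(c,X):
    d=cam[c];r,_=cv2.Rodrigues(d["R"]);return cv2.projectPoints(np.atleast_2d(X).astype(float),r,d["t"],d["intrinsics"],d["dist"])[0][:,0]
def tri(obs): # obs list of (cam,px)
    f=lambda X:np.concatenate([proj(c,X)[0]-p for c,p in obs])
    s=least_squares(f,[.5,.1,.1]);return s.x,np.sqrt(np.mean(s.fun**2))
def onz(c,p,z):
    s=least_squares(lambda q:proj(c,[q[0],q[1],z])[0]-p,[.5,.1]);return np.r_[s.x,z]
def rot(): 
    q=arm.get_obs()["orientation"];return Rn.from_quat(np.r_[q[1:],q[0]]).as_matrix()
E
python3 - <<'E'
from h import *
get("side");get("top")
for n,a,b in [("M grip",(199.6,290.7),(178.8,210.4)),("M can",(190,312.8),(181.2,204.4)),("M hook",(206.7,303.1),(178.7,215.3)),
 ("S grip",(237.5,273.3),(210.7,215.7)),("S can",(250.7,291.9),(227.1,219)),("L grip",(111.2,208),(165.2,129.5)),("L can",(124.8,281.6),(162.2,145.3)),
 ("lip",(279.8,168.5),(310.9,164.7)),("bin",(298.3,228.7),(304.4,204.4))]:
    print(n,*[np.round(v,4) for v in tri([("side",a),("top",b)])])
for n in ("grip","can"):
  for c in("side","top"):
    for r in arm.cut_out(n,c)[:4]: print(n,c,np.round(np.array(r["box"])*[560,420,560,420],1),round(r["confidence"],2))
# bin corners on rim height .19 from top view
for p in [(268,156),(359,175),(345,241),(250,223)]: print(onz("top",p,.19))
a=cam["side"]["img"][150:350,80:390,::-1];b=cam["top"]["img"][110:250,120:370,::-1]
cv2.imwrite("pics/c1.png",np.vstack([cv2.resize(a[105:200,70:200],(780,300) if 0 else (410,300),interpolation=3),cv2.resize(b[70:130,20:102],(410,300),interpolation=3)]))
cv2.imwrite("pics/c2.png",cv2.resize(cam["side"]["img"][140:280,225:390,::-1],(700,594),interpolation=3))
E
```

```text
M grip [0.4901 0.3305 0.1702] 0.7398
M can [0.524  0.3493 0.0507] 0.2188
M hook [0.4744 0.3329 0.1416] 1.7951
S grip [0.4743 0.2406 0.1514] 0.5901
S can [0.4749 0.2065 0.0267] 0.1099
L grip [0.7149 0.3582 0.2701] 2.1648
L can [0.7154 0.4088 0.0347] 0.7991
lip [ 0.6228 -0.0547  0.156 ] 0.8024
bin [ 0.5266 -0.036   0.0016] 2.0234
grip side [122.2 247.8  56.7 122.1] 0.91
grip side [249.8 288.5  31.3  48.1] 0.6
grip side [191.5 305.   42.8  66.1] 0.58
grip top [182.3 204.5  33.9  36.9] 0.86
grip top [224.1 222.6  26.3  20.7] 0.8
grip top [162.1 139.2  40.3  50.4] 0.68
can side [124.5 250.3  54.5 121. ] 0.72
can side [251.  287.7  31.2  45.6] 0.72
can side [193.3 302.4  42.5  68.3] 0.68
can top [181.3 205.6  34.4  32.1] 0.91
can top [160.3 140.8  39.4  53.2] 0.85
can top [223.3 220.8  23.3  21.2] 0.72
[0.64258624 0.06883271 0.19      ]
[ 0.58005399 -0.19244256  0.19      ]
[ 0.3910894  -0.14478327  0.19      ]
[0.44931154 0.12482798 0.19      ]
```

View pics/c1.png

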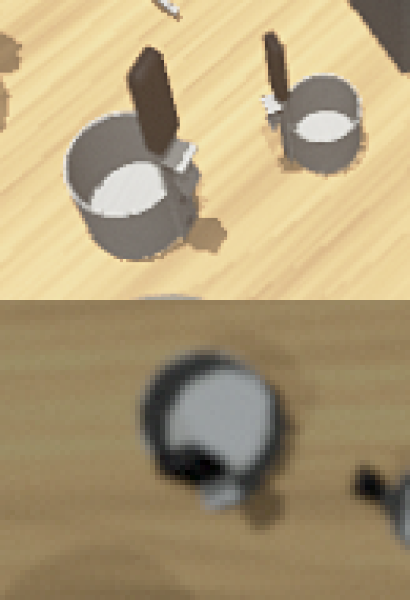

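View pics/c2.png

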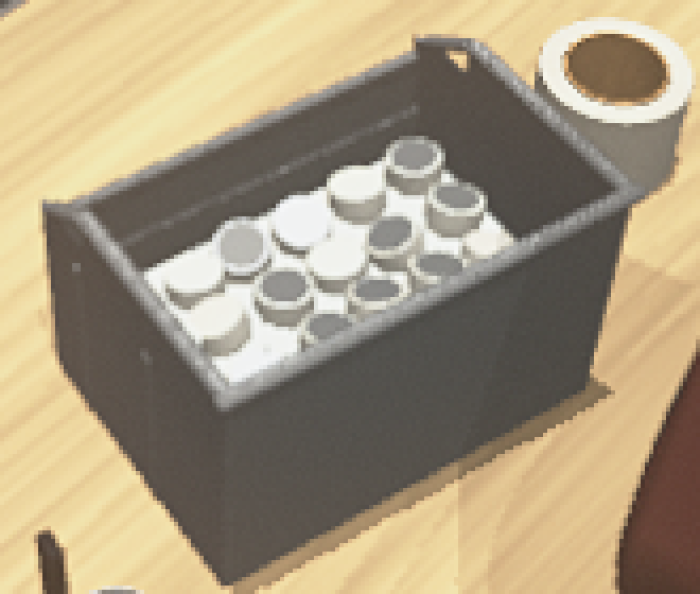

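Crop 1 confirms it: can about 28.6 px across in the top view (about 86 mm), the middle of the three, with its clip on the robot-facing side. Crop 2 shows the bin's low front plate at the far side, wing-walls higher at its ends. Next I fit planar poses and plan the approach.

```bash
cat >> h.py <<'E'
P={"grip":[45,0,192.5],"hook":[51.5,0,125],"can":[0,0,39]}
def pose_pts(x,y,yaw,z=0,k=("grip","hook","can")):
    R=Rn.from_euler("z",yaw).as_matrix();return {n:R@np.array(P[n])/1000+[x,y,z] for n in k}
def rows(target,tx_yaw,n=None):
    """print rows to reach TCP target with tool straight down and tool x at world yaw (mod pi, nearest)"""
    o=arm.get_obs();R=rot();p=np.array(o["tcp_pos"])
    opts=[]
    for k in(0,1):
        a=tx_yaw+k*np.pi;x=np.array([np.cos(a),np.sin(a),0]);z=np.array([0,0,-1.]);T=np.c_[x,np.cross(z,x),z]
        w=Rn.from_matrix(R.T@T).as_rotvec();opts.append((np.linalg.norm(w),w))
    w=min(opts,key=lambda q:q[0])[1]; d=np.array(target)-p
    n=n or int(np.ceil(max(np.linalg.norm(d)*1000/45,np.degrees(np.linalg.norm(w))/8)))
    print("d mm",np.round(d*1000,1),"turn",np.round(np.degrees(w),2),"rows",n)
    out=[]
    for i in range(n):
        Ri=R@Rn.from_rotvec(w*i/n).as_matrix()
        out.append(" ".join(f"{v:.1f}" for v in np.r_[Ri.T@d*1000/n,np.degrees(w)/n]))
    for i in range(0,n,8): print("; ".join(out[i:i+8]))
E
python3 - <<'E'
from h import *
get("side");get("top")
ob={"side":{"grip":(199.6,290.7),"hook":(206.7,303.1),"can":(190,312.8)},"top":{"grip":(178.8,210.4),"hook":(178.7,215.3),"can":(181.2,204.4)}}
def f(q):
    p=pose_pts(*q);return np.concatenate([proj(c,p[n])[0]-ob[c][n] for c in ob for n in p])
s=least_squares(f,[.52,.35,-2.8],loss="soft_l1");print(s.x,np.degrees(s.x[2]),np.round(s.fun,1))
g=pose_pts(*s.x)["grip"];print("grip",g)
print("jug",onz("top",(152,267),0),onz("top",(125,267),.29))
R=rot();print("tool x",R[:,0])
rows([g[0],g[1],.37],s.x[2])
get("wrist");d=cam["wrist"];C=-d["R"].T@d["t"];print("wcam in tool",R.T@(C-arm.get_obs()["tcp_pos"]),(d["R"]@R).round(2))
E
```

```text
[ 0.52673237  0.34882438 -2.71284759] -155.4347175633969 [-0.9 -4.5 -0.8  0.2  0.4  1.4 -0.5  1.6  4.9  0.7  0.6 -0.7]
grip [0.4858054  0.33011654 0.1925    ]
jug [0.32877876 0.45379437 0.        ] [0.33317809 0.45461359 0.29      ]
tool x [ 3.72616797e-01 -9.27985303e-01 -7.38327654e-07]
d mm [290.2 817.3 138.7] turn [-0.    0.   87.31] rows 20
-32.5 -28.7 -6.9 -0.0 0.0 4.4; -34.6 -26.1 -6.9 -0.0 0.0 4.4; -36.5 -23.4 -6.9 -0.0 0.0 4.4; -38.2 -20.6 -6.9 -0.0 0.0 4.4; -39.6 -17.6 -6.9 -0.0 0.0 4.4; -40.9 -14.5 -6.9 -0.0 0.0 4.4; -41.8 -11.4 -6.9 -0.0 0.0 4.4; -42.6 -8.2 -6.9 -0.0 0.0 4.4
-43.1 -4.9 -6.9 -0.0 0.0 4.4; -43.3 -1.6 -6.9 -0.0 0.0 4.4; -43.3 1.7 -6.9 -0.0 0.0 4.4; -43.1 5.0 -6.9 -0.0 0.0 4.4; -42.6 8.2 -6.9 -0.0 0.0 4.4; -41.8 11.5 -6.9 -0.0 0.0 4.4; -40.8 14.6 -6.9 -0.0 0.0 4.4; -39.6 17.7 -6.9 -0.0 0.0 4.4
-38.1 20.6 -6.9 -0.0 0.0 4.4; -36.5 23.5 -6.9 -0.0 0.0 4.4; -34.6 26.2 -6.9 -0.0 0.0 4.4; -32.5 28.7 -6.9 -0.0 0.0 4.4
wcam in tool [-0.00027197 -0.06592363 -0.14210526] [[ 1.   -0.    0.  ]
 [ 0.    0.97 -0.26]
 [-0.    0.26  0.97]]
```

Request:
jog_arm(plan="-32.5 -28.7 -12 0 0 4.4; -34.6 -26.1 -12 0 0 4.4; -36.5 -23.4 -12 0 0 4.4; -38.2 -20.6 -12 0 0 4.4; -39.6 -17.6 -12 0 0 4.4; -40.9 -14.5 -12 0 0 4.4; -41.8 -11.4 -12 0 0 4.4; -42.6 -8.2 -12 0 0 4.4")

```text
time_s: 2.15
tcp_pos: [0.3125, -0.1589, 0.328]
orientation: [0.0, -0.619, 0.786, -0.0]
wrist_force: [0.8, -0.0, -0.2]
width: 0.0856
```

Request:
jog_arm(plan="-43.1 -4.9 -7 0 0 4.4; -43.3 -1.6 -7 0 0 4.4; -43.3 1.7 -7 0 0 4.4; -43.1 5 -7 0 0 4.4; -42.6 8.2 -7 0 0 4.4; -41.8 11.5 -7 0 0 4.4; -40.8 14.6 -1 0 0 4.4; -39.6 17.7 0 0 0 4.4")

```text
time_s: 2.95
tcp_pos: [0.284, -0.0377, 0.3924]
orientation: [0.082, -0.446, 0.889, 0.065]
wrist_force: [-0.3, -0.2, 0.5]
width: 0.0854
```

Request:
jog_arm(plan="-38.1 20.6 0 0 0 4.4; -36.5 23.5 0 0 0 4.4; -34.6 26.2 0 0 0 4.4; -32.5 28.7 0 0 0 4.4; 0 0 0 0 0 0; 0 0 0 0 0 0")

```text
time_s: 3.55
tcp_pos: [0.2025, 0.0265, 0.4339]
orientation: [0.122, -0.338, 0.927, 0.106]
wrist_force: [0.5, -0.2, 0.7]
width: 0.085
```

```bash
python3 - <<'E'
from h import *
d=get("wrist");cv2.imwrite("pics/w1.png",d["img"][:,:,::-1])
o=arm.get_obs();print(o["time_s"],o["tcp_pos"],rot()[:,0],o["wrist_force"])
for n in P:
    for r in arm.tip_of(n,"wrist")[:3]: print(n,np.round(np.array(r["position"])*[560,420],1),round(r["confidence"],2))
p=pose_pts(.5267,.3488,-2.713)
for n in p: print(n,proj("wrist",p[n]))
E
```

```text
3.6 [0.20272038 0.0264378  0.43365946] [-0.74180867 -0.60038085 -0.29876868] [ 0.10218386 -0.01353987  0.08879305]
grip [ 55.3 167.5] 0.98
grip [114.3 122.5] 0.7
hook [ 95.  159.8] 0.91
hook [133.3 116.4] 0.77
can [168.8 102.6] 0.89
can [110.4 136. ] 0.86
can [ 21.3 102. ] 0.76
grip [[ 59.06326289 169.15803949]]
hook [[ 98.20266524 159.50731952]]
can [[110.26678496 139.85068938]]
```

View pics/w1.png

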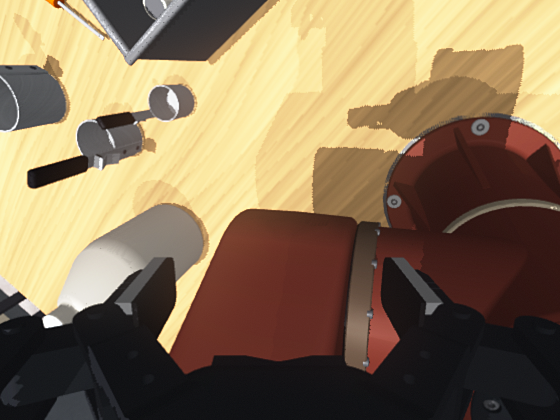

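The wrist view shows the arm cut too close to the base and tilted the tool. The middle scoop shows at (55,168)/(110,136) as predicted. Refining its pose and continuing outward.

```bash
python3 - <<'E'
from h import *
get("wrist");get("side");get("top")
ob={"side":{"grip":(199.6,290.7),"can":(190,312.8)},"top":{"grip":(178.8,210.4),"can":(181.2,204.4)},"wrist":{"grip":(55.3,167.5),"hook":(95,159.8),"can":(110.4,136)}}
def f(q):
    p=pose_pts(*q);return np.concatenate([proj(c,p[n])[0]-ob[c][n] for c in ob for n in ob[c]])
s=least_squares(f,[.52,.35,-2.8],loss="soft_l1");print(s.x,np.degrees(s.x[2]),np.round(s.fun,1))
g=pose_pts(*s.x)["grip"];print("grip",g,arm.get_obs()["joints"])
rows([g[0],g[1],.36],s.x[2])
E
```

```text
[ 0.53054392  0.34688548 -2.80563374] -160.75097230760448 [-2.4 -4.6  0.  -0.1 -1.2  0.9  1.2 -2.   1.9  0.6  1.5 -1.  -1.5  0.7]
grip [0.48805966 0.33205013 0.1925    ] [-0.85424242 -0.43324649 -0.33210105  1.79002921  0.30561131  3.14058864]
d mm [285.5 305.2 -73.6] turn [ 9.95 16.   20.63] rows 10
-37.3 3.3 20.0 1.0 1.6 2.1; -37.7 5.0 18.8 1.0 1.6 2.1; -38.0 6.7 17.7 1.0 1.6 2.1; -38.2 8.4 16.5 1.0 1.6 2.1; -38.3 10.0 15.3 1.0 1.6 2.1; -38.3 11.7 14.0 1.0 1.6 2.1; -38.2 13.3 12.7 1.0 1.6 2.1; -38.1 14.9 11.4 1.0 1.6 2.1
-37.8 16.4 10.1 1.0 1.6 2.1; -37.5 17.9 8.7 1.0 1.6 2.1
```

```bash
sed -i 's/def rows(target,tx_yaw,n=None):/def rows(target,tx_yaw,n=None,ks=(0,)):/; s/for k in(0,1):/for k in ks:/' h.py; python3 - <<'E'
from h import *
rows([.34,.14,.42],np.radians(-50),12)
E
```

```text
d mm [137.4 113.2 -13.6] turn [ -8.29  19.06 -89.06] rows 12
-13.8 -0.6 5.5 -0.7 1.6 -7.4; -13.8 -2.4 5.1 -0.7 1.6 -7.4; -13.5 -4.2 4.7 -0.7 1.6 -7.4; -12.9 -6.0 4.2 -0.7 1.6 -7.4; -12.2 -7.7 3.8 -0.7 1.6 -7.4; -11.2 -9.2 3.4 -0.7 1.6 -7.4; -10.0 -10.6 3.0 -0.7 1.6 -7.4; -8.6 -11.9 2.6 -0.7 1.6 -7.4
-7.0 -12.9 2.2 -0.7 1.6 -7.4; -5.4 -13.7 1.9 -0.7 1.6 -7.4; -3.6 -14.4 1.6 -0.7 1.6 -7.4; -1.7 -14.7 1.3 -0.7 1.6 -7.4
```

Request:
jog_arm(plan="-13.8 -0.6 5.5 -0.7 1.6 -7.4; -13.8 -2.4 5.1 -0.7 1.6 -7.4; -13.5 -4.2 4.7 -0.7 1.6 -7.4; -12.9 -6 4.2 -0.7 1.6 -7.4; -12.2 -7.7 3.8 -0.7 1.6 -7.4; -11.2 -9.2 3.4 -0.7 1.6 -7.4; -10 -10.6 3 -0.7 1.6 -7.4; -8.6 -11.9 2.6 -0.7 1.6 -7.4")

```text
time_s: 4.7
tcp_pos: [0.2925, 0.1005, 0.4245]
orientation: [-0.045, 0.768, -0.638, -0.04]
wrist_force: [0.2, -0.9, -0.3]
width: 0.0855
```

```bash
python3 - <<'E'
from h import *
print(rot()[:,0],arm.get_obs()["joints"])
rows([.42,.24,.40],np.radians(-20))
E
```

```text
[ 0.18245972 -0.97615481 -0.11760202] [-0.03723898 -0.18158796 -0.16470852  1.59612066  0.11892917  2.92012552]
d mm [127.5 139.5 -24.5] turn [ -4.44   5.6  -59.4 ] rows 8
-13.8 -18.8 5.1 -0.6 0.7 -7.4; -11.3 -20.5 4.7 -0.6 0.7 -7.4; -8.6 -21.8 4.4 -0.6 0.7 -7.4; -5.7 -22.8 4.1 -0.6 0.7 -7.4; -2.8 -23.3 3.8 -0.6 0.7 -7.4; 0.2 -23.6 3.6 -0.6 0.7 -7.4; 3.2 -23.4 3.4 -0.6 0.7 -7.4; 6.2 -22.8 3.2 -0.6 0.7 -7.4
```

Request:
jog_arm(plan="-13.8 -18.8 5.1 -0.6 0.7 -7.4; -11.3 -20.5 4.7 -0.6 0.7 -7.4; -8.6 -21.8 4.4 -0.6 0.7 -7.4; -5.7 -22.8 4.1 -0.6 0.7 -7.4; -2.8 -23.3 3.8 -0.6 0.7 -7.4; 0.2 -23.6 3.6 -0.6 0.7 -7.4; 3.2 -23.4 3.4 -0.6 0.7 -7.4; 6.2 -22.8 3.2 -0.6 0.7 -7.4")

```text
time_s: 5.5
tcp_pos: [0.4212, 0.2396, 0.399]
orientation: [0.002, 0.985, -0.175, -0.002]
wrist_force: [0.6, -0.5, 0.8]
width: 0.0855
```

```bash
python3 - <<'E'
from h import *
print(rot()[:,0],arm.get_obs()["joints"])
rows([.488,.332,.36],np.radians(19.3))
E
```

```text
[ 0.93854846 -0.3451263  -0.00382489] [ 3.67174620e-01  1.86229836e-01  1.44123662e-01  1.53511288e+00
 -1.52595425e-03  2.29034160e+00]
d mm [ 66.8  92.4 -39. ] turn [  0.22   0.32 -39.49] rows 5
6.2 -22.0 7.7 0.0 0.1 -7.9; 9.1 -20.9 7.7 0.0 0.1 -7.9; 11.9 -19.5 7.7 0.0 0.1 -7.9; 14.5 -17.6 7.7 0.0 0.1 -7.9; 16.8 -15.5 7.8 0.0 0.1 -7.9
```

Request:
jog_arm(plan="6.2 -22 7.7 0 0.1 -7.9; 9.1 -20.9 7.7 0 0.1 -7.9; 11.9 -19.5 7.7 0 0.1 -7.9; 14.5 -17.6 7.7 0 0.1 -7.9; 16.8 -15.5 7.8 0 0.1 -7.9; 0 0 0 0 0 0", jaw=0)

```text
time_s: 6.1
tcp_pos: [0.4885, 0.332, 0.358]
orientation: [0.002, 0.986, 0.167, 0.0]
wrist_force: [-0.4, 0.1, -0.3]
width: 0.0429
```

```bash
python3 - <<'E'
from h import *
d=get("wrist");cv2.imwrite("pics/w2.png",d["img"][:,:,::-1])
o=arm.get_obs();print(o["tcp_pos"],rot()[:,0],o["wrist_force"])
obs={}
for n in P:
    for r in arm.tip_of(n,"wrist")[:2]: print(n,np.round(np.array(r["position"])*[560,420],1),round(r["confidence"],2))
    r=arm.tip_of(n,"wrist")
p=pose_pts(.5305,.3469,-2.8056)
for n in p: print(n,proj("wrist",p[n]))
E
```

```text
[0.48791535 0.33107275 0.35902819] [ 9.45641202e-01  3.25211758e-01 -1.73299826e-04] [-0.03172429  0.11456763  1.08349353]
grip [273.6 186.1] 0.83
grip [241.9 250.7] 0.71
hook [267.5 172. ] 0.9
hook [248. 231.] 0.66
can [239.  236.4] 0.84
can [458.9 165.6] 0.77
grip [[278.01906181 186.71954234]]
hook [[272.2152639  173.74934458]]
can [[311.57145771 162.53697938]]
```

View pics/w2.png

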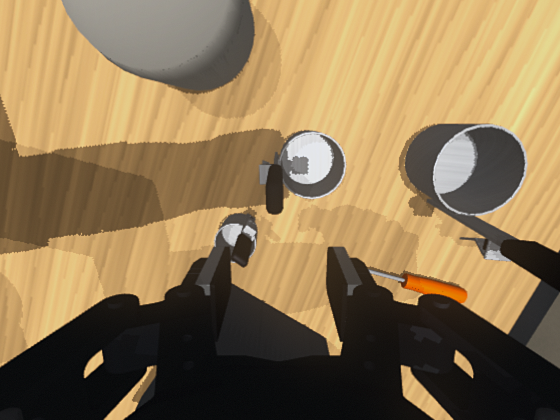

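The wrist view shows the middle scoop with its grip at (274,186), clip (267,173) and can rim centre (313,165). The small scoop is at (240,238) and the large one at right. Fitting the pose from this view.

```bash
python3 - <<'E'
from h import *
get("wrist")
for r in arm.cut_out("can","wrist")[:4]: print(np.round(np.array(r["box"])*[560,420,560,420],1),round(r["confidence"],2))
P["rim"]=[0,0,78]
P["gtop"]=[45,0,240]
ob={"grip":(273.6,186.1),"hook":(267.5,172.),"rim":(313,165)}
def f(q):
    p=pose_pts(*q,k=tuple(ob));return np.concatenate([proj("wrist",p[n])[0]-ob[n] for n in ob])
s=least_squares(f,[.53,.347,-2.8],loss="soft_l1");print(s.x,np.degrees(s.x[2]),np.round(s.fun,1))
p=pose_pts(*s.x);g=p["grip"];print(p,proj("wrist",pose_pts(*s.x,k=("gtop",))["gtop"]))
print(cam["wrist"]["intrinsics"][0,0])
rows([g[0],g[1],.195],s.x[2]+np.pi)
E
```

```text
[303.5 166.4  86.9  82.5] 0.97
[236.9 236.5  47.5  46.5] 0.73
[482.3 201.5 154.9 164.8] 0.55
[ 0.52616752  0.34533187 -2.78292481] -159.44984656897213 [ 0.1 -0.8  0.9  0.8 -2.4  0.1]
{'grip': array([0.48403108, 0.32953564, 0.1925    ]), 'hook': array([0.4779447 , 0.32725397, 0.125     ]), 'can': array([0.52616752, 0.34533187, 0.039     ])} [[273.16664843 197.74361675]]
342.96154707491814
d mm [  -3.9   -0.5 -166.5] turn [ 0.22 -0.2  -1.64] rows 4
-1.1 -0.3 41.6 0.1 -0.1 -0.4; -1.1 -0.3 41.6 0.1 -0.1 -0.4; -1.0 -0.3 41.6 0.1 -0.1 -0.4; -1.0 -0.2 41.6 0.1 -0.1 -0.4
```

Request:
jog_arm(plan="-2 -0.3 40 0.1 -0.1 -0.8; -2 -0.3 40 0.1 -0.1 -0.8; 0 0 35 0 0 0; 0 0 30 0 0 0; 0 0 17 0 0 0; 0 0 10 0 0 0; 0 0 0 0 0 0")

```text
time_s: 7.25
tcp_pos: [0.4837, 0.3289, 0.1881]
orientation: [0.001, 0.984, 0.178, -0.001]
wrist_force: [-0.4, -0.0, 0.8]
width: 0.0423
```

```bash
python3 - <<'E'
from h import *
d=get("wrist");cv2.imwrite("pics/w3.png",d["img"][:,:,::-1])
o=arm.get_obs();print(o["tcp_pos"],rot()[:,0],o["wrist_force"],o["width"])
E
```

```text
[0.48425503 0.32931069 0.18926416] [ 9.36386727e-01  3.50969350e-01 -6.42234022e-04] [ 0.58778684 -0.30665821  0.05875862] 0.042814809556308606
```

View pics/w3.png

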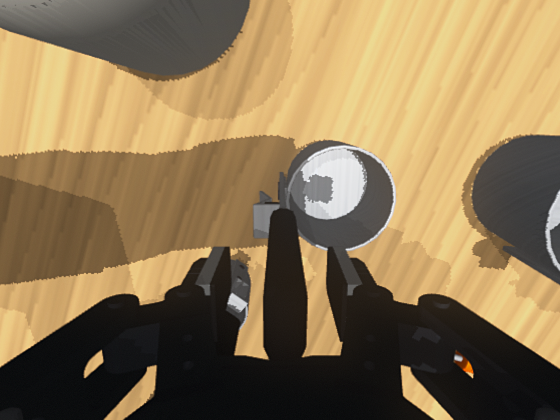

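The grip (column about 285) stands between the pads (about 228 and 330), centred and aligned. Closing on it.

Request:
jog_arm(plan="0 0 0 0 0 0; 0 0 0 0 0 0; 0 0 0 0 0 0; 0 0 0 0 0 0; 0 0 0 0 0 0; 0 0 0 0 0 0", jaw=1, grip_force=70)

```text
time_s: 7.9
tcp_pos: [0.4849, 0.3298, 0.1902]
orientation: [-0.0, 0.984, 0.178, 0.001]
wrist_force: [-0.0, -0.5, 6.9]
width: 0.0135
```

```bash
python3 - <<'E'
from h import *
o=arm.get_obs();print(o["tcp_pos"],rot()[:,0],o["wrist_force"],o["wrist_torque"],o["width"])
get("side");get("top")
# bin pose from lip/bin points and rim corners
ob=[("top",(268,156),(-.1,-.14)),]
C={"A":(268,156),"B":(359,175),"C":(345,241),"D":(250,223)}
M={"A":(-.1,-.14),"B":(-.1,.14),"C":(.1,.14),"D":(.1,-.14)}
def f(q):
    R=Rn.from_euler("z",q[2]).as_matrix();r=[]
    for k in C: r.append(proj("top",R@[*M[k],.19]+[q[0],q[1],0])[0]-C[k])
    r.append(proj("top",[q[0],q[1],0])[0]-(304.4,204.4));r.append(proj("side",[q[0],q[1],0])[0]-(298.3,228.7))
    L=R@[-.098,0,.157]+[q[0],q[1],0]
    r.append(proj("top",L)[0]-(310.9,164.7));r.append(proj("side",L)[0]-(279.8,168.5))
    return np.concatenate(r)
s=least_squares(f,[.516,-.036,2.88],loss="soft_l1");print(s.x,np.degrees(s.x[2]),s.fun.round(1))
E
```

```text
[0.48492475 0.32975713 0.19021836] [0.93629002 0.35122381 0.00168338] [-0.02820789 -0.462744    6.93910067] [-0.06801405  0.0730629  -0.00870665] 0.01347257049533461
[ 0.52045755 -0.03450217  2.91078437] 166.77565963227687 [-3.5 -2.4  0.3 -2.   1.1 -0.   0.  -2.  -2.2 -0.6  3.9  2.4  0.1  1.3
  3.6  0.8]
```

Request:
jog_arm(plan="0 0 -5 0 0 0; 0 0 -15 0 0 0; 0 0 -30 0 0 0; 0 0 -40 0 0 0; 0 0 -45 0 0 0; 0 0 -45 0 0 0; 0 0 -35 0 0 0; 0 0 -10 0 0 0")

```text
time_s: 8.8
tcp_pos: [0.4847, 0.3298, 0.4181]
orientation: [-0.0, 0.984, 0.178, 0.002]
wrist_force: [0.2, 0.7, -3.2]
width: 0.0131
```

```bash
python3 - <<'E'
from h import *
o=arm.get_obs();print(o["time_s"],o["tcp_pos"],rot()[:,0],o["wrist_force"],o["width"])
# bin (.5205,-.0345), yaw 166.8; hover: grip 6.5 mm to -x of lip, 15 mm further out
R=Rn.from_euler("z",2.9108).as_matrix();L=R@[-.098,0,.157]+[.5205,-.0345,0];print("lip",L)
G=L+R@[-.0065-.05,0,0];print(G)
rows([G[0],G[1],.40],2.9108-np.pi)
E
```

```text
8.8 [0.48473457 0.32976917 0.41809151] [0.93626834 0.35125859 0.00435868] [ 0.17051584  0.65050343 -3.22582166] 0.013100963777359005
lip [ 0.61590157 -0.05691742  0.157     ]
[ 0.67090349 -0.06984176  0.157     ]
d mm [ 186.2 -399.6  -18.1] turn [-0.08 -0.24 33.79] rows 10
3.4 44.0 1.8 -0.0 -0.0 3.4; 6.0 43.7 1.8 -0.0 -0.0 3.4; 8.5 43.2 1.8 -0.0 -0.0 3.4; 11.1 42.7 1.8 -0.0 -0.0 3.4; 13.6 41.9 1.8 -0.0 -0.0 3.4; 16.0 41.1 1.8 -0.0 -0.0 3.4; 18.4 40.1 1.8 -0.0 -0.0 3.4; 20.7 38.9 1.8 -0.0 -0.0 3.4
23.0 37.6 1.8 -0.0 -0.0 3.4; 25.2 36.2 1.8 -0.0 -0.0 3.4
```

Request:
jog_arm(plan="3.4 44 0 0 0 3.4; 6 43.7 0 0 0 3.4; 8.5 43.2 0 0 0 3.4; 11.1 42.7 0 0 0 3.4; 13.6 41.9 0 0 0 3.4; 16 41.1 0 0 0 3.4; 18.4 40.1 0 0 0 3.4; 20.7 38.9 0 0 0 3.4")

```text
time_s: 9.6
tcp_pos: [0.6329, 0.0078, 0.4141]
orientation: [0.0, 0.998, -0.059, -0.001]
wrist_force: [0.6, -0.7, -3.3]
width: 0.0131
```

Request:
jog_arm(plan="23 37.6 0 0 0 3.4; 25.2 36.2 10 0 0 3.4; 0 0 10 0 0 0; 0 0 0 0 0 0; 0 0 0 0 0 0")

```text
time_s: 10.1
tcp_pos: [0.6693, -0.0699, 0.3943]
orientation: [0.0, 0.993, -0.117, -0.001]
wrist_force: [0.3, 0.8, -3.1]
width: 0.0132
```

```bash
python3 - <<'E'
from h import *
o=arm.get_obs();print(o["time_s"],o["tcp_pos"],rot().round(3).tolist(),o["wrist_force"],o["width"])
for c in("wrist","side","top"):
    d=get(c);cv2.imwrite(f"pics/{c}4.png",d["img"][:,:,::-1])
    for n in("grip","hook","lip"):
        for r in arm.tip_of(n,c)[:2]: print(c,n,np.round(np.array(r["position"])*[560,420],1),round(r["confidence"],2))
cv2.imwrite("pics/j4.png",np.hstack([cv2.resize(cam["wrist"]["img"][:,:,::-1],(400,300)),cv2.resize(cam["side"]["img"][60:240,200:440,::-1],(400,300),interpolation=3)]))
E
```

```text
10.1 [ 0.66926423 -0.06993037  0.39433056] [[0.973, -0.232, -0.001], [-0.232, -0.973, -0.0], [-0.001, 0.001, -1.0]] [ 0.30653328  0.78805988 -3.0992255 ] 0.01321186483577446
wrist grip [265.  217.7] 0.74
wrist grip [274.2 261.4] 0.56
wrist hook [264.  215.7] 0.65
wrist lip [239.4 179.4] 0.59
side grip [112.7 210.4] 0.91
side grip [238.2 276.6] 0.74
side hook [236.8 288.8] 0.97
side hook [129.2 233.1] 0.85
side lip [283.7 170. ] 0.87
side lip [262.  124.1] 0.68
top grip [166.8 124.4] 0.87
top grip [212.2 218.8] 0.86
top hook [174.9 133.3] 0.66
top hook [213.9 217.8] 0.58
```

View pics/j4.png

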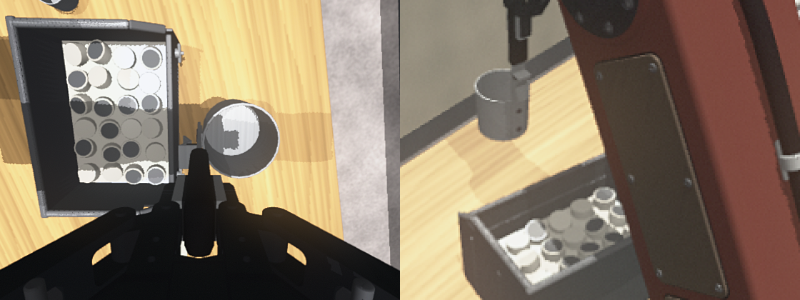

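Left (wrist): the can hangs outside the bin, front plate bead running at x≈180 of 400. Right (side): scoop held upright. Now an enlarged crop of the bead.

```bash
python3 - <<'E'
from h import *
d=get("wrist")
cv2.imwrite("pics/w5.png",cv2.resize(d["img"][20:300,160:400,::-1],(686,600) if 0 else (514,600),interpolation=3))
E
```

```text
(no output)
```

View pics/w5.png

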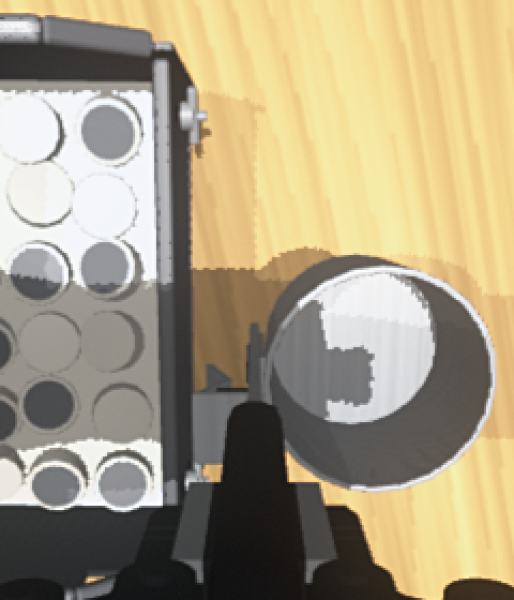

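```bash
cat > m.py <<'E'
from h import *
def rel(pts,zs=(.142,.157,.172),c="wrist"):
    o=arm.get_obs();R=rot();p=o["tcp_pos"]
    for z in zs:
        Q=np.array([onz(c,q,z) for q in pts]);v=Q[-1]-Q[0]
        print("z",z,"lip line yaw",np.degrees(np.arctan2(v[1],v[0])).round(2),"tool xy mm",((Q-p)@R[:,:2]*1000).round(1).tolist())
E
python3 - <<'E'
from m import *
d=get("wrist");o=arm.get_obs();R=rot();p=o["tcp_pos"]
rel([(235.8,52.7),(237.7,150.7),(239.6,248.7)])
print("tool x yaw",np.degrees(np.arctan2(R[1,0],R[0,0])))
h=p+R@[-.0065,0,.0];h[2]=p[2]+.0045-.0675
print("hook world",h,proj("wrist",h), "strap inner/outer", [proj("wrist",p+R@[x,0,p[2]-h[2]-.004])[0].round(1) for x in(-.002,-.011)])
for y in(-.115,.115):
  for z in(.075,): pass
L=[onz("wrist",q,.157) for q in((235.8,46.5),(239.8,252))];print("ends",np.array(L),np.linalg.norm(L[1]-L[0]), "mid",(L[0]+L[1])/2,"tool",R.T@((L[0]+L[1])/2-p))
E
```

```text
z 0.142 lip line yaw -104.09 tool xy mm [[-45.4, -127.3], [-46.6, -24.2], [-48.0, 95.8]]
z 0.157 lip line yaw -104.09 tool xy mm [[-43.7, -125.0], [-44.9, -25.8], [-46.1, 89.6]]
z 0.172 lip line yaw -104.09 tool xy mm [[-42.0, -122.7], [-43.1, -27.4], [-44.3, 83.4]]
tool x yaw -13.43998434058751
hook world [ 0.66341592 -0.06899962  0.33102114] [[268.43848052 221.77590225]] strap inner/outer [array([275.5, 223.9]), array([260.9, 223.8])]
ends [[ 0.65764185  0.06665655  0.157     ]
 [ 0.60301424 -0.15120214  0.157     ]] 0.22460317715118458 mid [ 0.63032805 -0.04227279  0.157     ] tool [-0.04477299 -0.01849394  0.23702926]
```

Request:
jog_arm(plan="-10 0 10 0 0 0.3; -14 0 15 0 0 0.3; -12.5 0 15 0 0 0; 0 0 15 0 0 0; 0 0 10 0 0 0; 0 0 0 0 0 0; 0 0 0 0 0 0")

```text
time_s: 11.5
tcp_pos: [0.6345, -0.062, 0.3293]
orientation: [0.0, 0.992, -0.122, -0.0]
wrist_force: [-0.3, -0.2, -4.0]
width: 0.0131
```

```bash
python3 - <<'E'
from m import *
o=arm.get_obs();R=rot();p=o["tcp_pos"];print(p,np.degrees(np.arctan2(R[1,0],R[0,0])),o["wrist_force"],o["wrist_torque"])
d=get("wrist");cv2.imwrite("pics/w6.png",cv2.resize(d["img"][0:250,170:400,::-1],(552,600),interpolation=3))
h=p+R@[-.0065,0,.0];h[2]=p[2]+.0045-.0675
print("hook",h,proj("wrist",h))
for n in("lip","hook","grip"):
  for r in arm.tip_of(n,"wrist")[:2]: print(n,np.round(np.array(r["position"])*[560,420],1),round(r["confidence"],2))
# expected bead mid position in image for z hypotheses
for z in(.142,.157,.172): print(z,[proj("wrist",[*(p+R@[x,-.06,0])[:2],z])[0].round(1) for x in(-.011,-.0065,-.002)])
print("nuts mid",)
E
```

```text
[ 0.63452385 -0.06199032  0.3293407 ] -14.04445314497196 [-0.27461347 -0.20014142 -4.0242067 ] [0.04910978 0.09241271 0.00941194]
hook [ 0.62821815 -0.06041293  0.2663407 ] [[268.40486102 221.75276632]]
lip [269.6 189.5] 0.64
hook [265.  219.1] 0.89
hook [200.6 162.7] 0.61
grip [273.9 263. ] 0.68
0.142 [array([266.9, 119.3]), array([271.7, 119.3]), array([276.6, 119.3])]
0.157 [array([266.3, 119.6]), array([271.4, 119.6]), array([276.5, 119.6])]
0.172 [array([265.7, 120. ]), array([271.1, 120. ]), array([276.4, 120. ])]
nuts mid
```

View pics/w6.png

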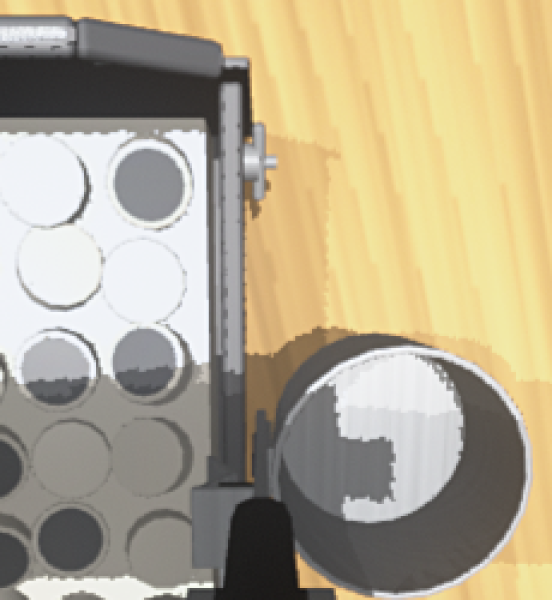

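The bead (img cols 262–272, row 119) lies about 4 mm from the shank face, in the same view and parallel to it. I'll descend beside it with the mouth still above any possible lip height, then feel for the bead with the shank.

Request:
jog_arm(plan="0 0 20 0 0 0; 0 0 20 0 0 0; 0 0 12 0 0 0; 0 0 0 0 0 0; 0 0 0 0 0 0; 0 0 0 0 0 0")

```text
time_s: 12.3
tcp_pos: [0.6348, -0.062, 0.2783]
orientation: [0.0, 0.993, -0.122, 0.001]
wrist_force: [-0.4, -0.2, -3.3]
width: 0.0133
```

Request:
jog_arm(plan="-1 0 0 0 0 0; -1 0 0 0 0 0; 0 0 0 0 0 0; 0 0 0 0 0 0")

```text
time_s: 12.7
tcp_pos: [0.6323, -0.0615, 0.2773]
orientation: [0.0, 0.993, -0.122, -0.0]
wrist_force: [-0.1, -0.8, -3.1]
width: 0.0131
```

Request:
jog_arm(plan="-1 0 0 0 0 0; 0 0 0 0 0 0; 0 0 0 0 0 0")

```text
time_s: 13.0
tcp_pos: [0.6313, -0.0612, 0.277]
orientation: [0.0, 0.993, -0.122, -0.0]
wrist_force: [-0.4, 0.3, -3.2]
width: 0.0132
```

Request:
jog_arm(plan="-0.7 0 0 0 0 0; 0 0 0 0 0 0; 0 0 0 0 0 0")

```text
time_s: 13.3
tcp_pos: [0.6306, -0.061, 0.2771]
orientation: [0.0, 0.993, -0.122, -0.0]
wrist_force: [-0.7, 0.3, -3.3]
width: 0.0131
```

Request:
jog_arm(plan="-0.7 0 0 0 0 0; 0 0 0 0 0 0; 0 0 0 0 0 0")

```text
time_s: 13.6
tcp_pos: [0.6301, -0.0609, 0.2771]
orientation: [0.0, 0.993, -0.122, -0.0]
wrist_force: [0.5, -0.0, -2.8]
width: 0.0134
```

Request:
jog_arm(plan="-0.5 0 0 0 0 0; 0 0 0 0 0 0; 0 0 0 0 0 0")

```text
time_s: 13.9
tcp_pos: [0.6297, -0.0608, 0.2771]
orientation: [0.0, 0.993, -0.122, 0.0]
wrist_force: [0.7, -0.9, -4.6]
width: 0.0133
```

```bash
cat > s.py <<'E'
from m import *
F=[];
d=get("wrist")
for i in range(4):
    o=arm.get_obs();R=rot();F.append(np.r_[R.T@o["wrist_force"],R.T@o["wrist_torque"]]);get("wrist")
p=o["tcp_pos"];print("t",o["time_s"],"tcp",p.round(4),"tool F,T",np.mean(F,0).round(3))
E
python3 s.py; python3 -c "
from m import *
d=get('wrist');cv2.imwrite('pics/w7.png',cv2.resize(d['img'][60:260,200:360,::-1],(480,600),interpolation=3))"
```

```text
t 14.1 tcp [ 0.6297 -0.0608  0.2772] tool F,T [ 2.612 -0.055  4.014  0.015  0.714 -0.02 ]
```

Request:
jog_arm(plan="-0.5 0 0 0 0 0; 0 0 0 0 0 0; 0 0 0 0 0 0")

```text
time_s: 14.5
tcp_pos: [0.6293, -0.0607, 0.2772]
orientation: [0.0, 0.993, -0.122, 0.0]
wrist_force: [3.6, -1.1, -4.4]
width: 0.0128
```

```bash
python3 s.py
```

```text
t 14.7 tcp [ 0.6292 -0.0607  0.2772] tool F,T [ 4.635  0.05   4.341 -0.024  1.443 -0.02 ]
```

View pics/w7.png

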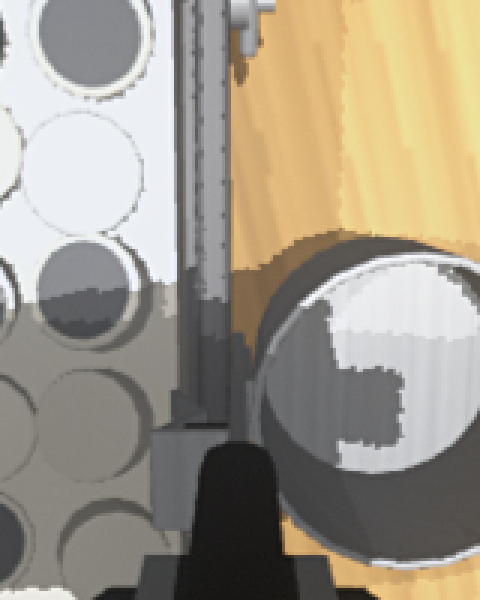

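Contact is clear: tool Fx rises from about 0 to 4.6 N, zero crossing about 1.1 mm back. The picture shows the strap spanning the bead (crop x 190–230) with the shank just outside it. Backing off 2.6 mm centres the bead in the 12 mm mouth, then I ease down.

Request:
jog_arm(plan="1.3 0 0 0 0 0; 1.3 0 0 0 0 0; 0 0 0 0 0 0; 0 0 0 0 0 0; 0 0 0 0 0 0")

```text
time_s: 15.25
tcp_pos: [0.6312, -0.0611, 0.2769]
orientation: [0.0, 0.993, -0.122, -0.001]
wrist_force: [0.9, 0.2, -3.1]
width: 0.0132
```

Request:
jog_arm(plan="0 0 1.5 0 0 0; 0 0 1.5 0 0 0; 0 0 1 0 0 0; 0 0 0 0 0 0; 0 0 0 0 0 0")

```text
time_s: 15.75
tcp_pos: [0.6315, -0.0612, 0.2731]
orientation: [0.0, 0.993, -0.122, -0.0]
wrist_force: [-0.5, -0.2, -2.7]
width: 0.0134
```

Request:
jog_arm(plan="0 0 1.5 0 0 0; 0 0 1.5 0 0 0; 0 0 1 0 0 0; 0 0 0 0 0 0; 0 0 0 0 0 0")

```text
time_s: 16.25
tcp_pos: [0.6315, -0.0613, 0.269]
orientation: [0.0, 0.993, -0.122, -0.0]
wrist_force: [0.1, -0.8, -3.2]
width: 0.013
```

```bash
python3 s.py
```

```text
t 16.45 tcp [ 0.6315 -0.0612  0.2691] tool F,T [ 2.300e-02  1.380e-01  3.027e+00  1.200e-02 -6.500e-02 -1.000e-03]
```

Request:
jog_arm(plan="0 0 1.5 0 0 0; 0 0 1.5 0 0 0; 0 0 1 0 0 0; 0 0 0 0 0 0")

```text
time_s: 16.9
tcp_pos: [0.6314, -0.0612, 0.2648]
orientation: [0.0, 0.993, -0.122, -0.0]
wrist_force: [-0.2, -0.5, -4.2]
width: 0.0132
```

Request:
jog_arm(plan="0 0 1.5 0 0 0; 0 0 1.5 0 0 0; 0 0 1 0 0 0; 0 0 0 0 0 0")

```text
time_s: 17.3
tcp_pos: [0.6314, -0.0612, 0.2609]
orientation: [0.0, 0.993, -0.122, -0.0]
wrist_force: [0.4, -0.4, -4.3]
width: 0.0134
```

```bash
python3 s.py
```

```text
t 17.5 tcp [ 0.6315 -0.0613  0.2612] tool F,T [-0.253  0.344  3.041  0.005 -0.071  0.013]
```

Request:
jog_arm(plan="0 0 1.5 0 0 0; 0 0 1.5 0 0 0; 0 0 1 0 0 0; 0 0 0 0 0 0")

```text
time_s: 17.95
tcp_pos: [0.6314, -0.0612, 0.2568]
orientation: [0.0, 0.993, -0.122, -0.0]
wrist_force: [0.2, 0.5, -3.5]
width: 0.0128
```

Request:
jog_arm(plan="0 0 1.5 0 0 0; 0 0 1.5 0 0 0; 0 0 1 0 0 0; 0 0 0 0 0 0")

```text
time_s: 18.35
tcp_pos: [0.6314, -0.0612, 0.2528]
orientation: [0.0, 0.993, -0.122, -0.0]
wrist_force: [0.0, 0.3, -2.9]
width: 0.0132
```

```bash
python3 s.py
```

```text
t 18.55 tcp [ 0.6315 -0.0613  0.2531] tool F,T [-0.49  -0.07   3.252 -0.021 -0.082 -0.005]
```

Request:
jog_arm(plan="0 0 1.5 0 0 0; 0 0 1.5 0 0 0; 0 0 0 0 0 0; 0 0 0 0 0 0")

```text
time_s: 19.0
tcp_pos: [0.6315, -0.0612, 0.25]
orientation: [0.0, 0.993, -0.122, -0.0]
wrist_force: [-0.4, -0.7, -2.6]
width: 0.013
```

Request:
jog_arm(plan="0 0 1.5 0 0 0; 0 0 1.5 0 0 0; 0 0 0 0 0 0; 0 0 0 0 0 0")

```text
time_s: 19.4
tcp_pos: [0.6315, -0.0612, 0.247]
orientation: [0.0, 0.993, -0.122, -0.0]
wrist_force: [-0.4, -0.4, -2.8]
width: 0.0131
```

```bash
python3 s.py
```

```text
t 19.6 tcp [ 0.6316 -0.0613  0.2471] tool F,T [-0.014  0.079  2.911 -0.018 -0.074  0.015]
```

Request:
jog_arm(plan="0 0 1.5 0 0 0; 0 0 1.5 0 0 0; 0 0 0 0 0 0; 0 0 0 0 0 0")

```text
time_s: 20.05
tcp_pos: [0.6315, -0.0612, 0.244]
orientation: [0.0, 0.993, -0.122, -0.0]
wrist_force: [-0.3, 0.3, -3.2]
width: 0.0131
```

Request:
jog_arm(plan="0 0 1.5 0 0 0; 0 0 1.5 0 0 0; 0 0 0 0 0 0; 0 0 0 0 0 0")

```text
time_s: 20.45
tcp_pos: [0.6315, -0.0612, 0.241]
orientation: [0.0, 0.993, -0.122, -0.0]
wrist_force: [-0.9, 0.0, -2.8]
width: 0.0132
```

```bash
python3 s.py
```

```text
t 20.65 tcp [ 0.6315 -0.0613  0.2411] tool F,T [-0.287 -0.017  3.454  0.029 -0.083  0.006]
```

Request:
jog_arm(plan="0 0 1 0 0 0; 0 0 1 0 0 0; 0 0 0 0 0 0; 0 0 0 0 0 0")

```text
time_s: 21.1
tcp_pos: [0.6313, -0.0612, 0.239]
orientation: [0.0, 0.993, -0.122, -0.001]
wrist_force: [-1.4, 0.4, -3.1]
width: 0.0131
```

Request:
jog_arm(plan="0 0 1 0 0 0; 0 0 1 0 0 0; 0 0 0 0 0 0; 0 0 0 0 0 0")

```text
time_s: 21.5
tcp_pos: [0.6314, -0.0612, 0.237]
orientation: [0.0, 0.993, -0.122, -0.0]
wrist_force: [-1.3, 0.2, -2.8]
width: 0.0135
```

```bash
python3 s.py
```

```text
t 21.7 tcp [ 0.6314 -0.0612  0.237 ] tool F,T [-1.677  0.019  2.508  0.042 -0.609 -0.023]
```

Request:
jog_arm(plan="-0.3 0 1 0 0 0; -0.3 0 1 0 0 0; 0 0 0 0 0 0; 0 0 0 0 0 0")

```text
time_s: 22.15
tcp_pos: [0.6309, -0.0611, 0.235]
orientation: [0.0, 0.993, -0.122, -0.0]
wrist_force: [-1.5, 0.2, -1.9]
width: 0.0134
```

Request:
jog_arm(plan="-0.2 0 1 0 0 0; -0.2 0 1 0 0 0; 0 0 0 0 0 0; 0 0 0 0 0 0")

```text
time_s: 22.55
tcp_pos: [0.6305, -0.061, 0.2329]
orientation: [0.0, 0.993, -0.122, -0.0]
wrist_force: [-2.0, 0.3, -2.3]
width: 0.0134
```

```bash
python3 s.py
```

```text
t 22.75 tcp [ 0.6305 -0.061   0.233 ] tool F,T [-1.606e+00 -2.100e-02  2.449e+00  2.000e-03 -5.900e-01 -6.000e-03]
```

Request:
jog_arm(plan="0 0 1 0 0 0; 0 0 1 0 0 0; 0 0 0 0 0 0; 0 0 0 0 0 0")

```text
time_s: 23.2
tcp_pos: [0.6305, -0.061, 0.231]
orientation: [0.0, 0.993, -0.122, -0.0]
wrist_force: [-2.3, 0.6, -1.9]
width: 0.0136
```

Request:
jog_arm(plan="0 0 1 0 0 0; 0 0 1 0 0 0; 0 0 0 0 0 0; 0 0 0 0 0 0")

```text
time_s: 23.6
tcp_pos: [0.6305, -0.061, 0.2289]
orientation: [0.0, 0.993, -0.122, -0.0]
wrist_force: [-2.1, 0.3, -0.9]
width: 0.0133
```

```bash
python3 s.py
```

```text
t 23.8 tcp [ 0.6305 -0.061   0.229 ] tool F,T [-1.756  0.113  1.57   0.004 -0.714 -0.007]
```

Request:
jog_arm(plan="0 0 1 0 0 0; 0 0 1 0 0 0; 0 0 0 0 0 0; 0 0 0 0 0 0")

```text
time_s: 24.25
tcp_pos: [0.6305, -0.061, 0.227]
orientation: [0.0, 0.993, -0.122, -0.0]
wrist_force: [-2.0, 1.8, -0.8]
width: 0.0128
```

Request:
jog_arm(plan="0 0 1 0 0 0; 0 0 1 0 0 0; 0 0 0 0 0 0; 0 0 0 0 0 0")

```text
time_s: 24.65
tcp_pos: [0.6305, -0.061, 0.2249]
orientation: [0.0, 0.993, -0.122, -0.0]
wrist_force: [-2.1, 0.4, -2.0]
width: 0.013
```

```bash
python3 s.py
```

```text
t 24.85 tcp [ 0.6305 -0.061   0.2249] tool F,T [-2.503 -0.274  2.689  0.028 -0.724 -0.015]
```

Request:
jog_arm(plan="0 0 1 0 0 0; 0 0 1 0 0 0; 0 0 0 0 0 0; 0 0 0 0 0 0")

```text
time_s: 25.3
tcp_pos: [0.6305, -0.061, 0.2229]
orientation: [0.0, 0.993, -0.122, -0.0]
wrist_force: [-1.8, 1.2, -2.4]
width: 0.0134
```

Request:
jog_arm(plan="0 0 1 0 0 0; 0 0 1 0 0 0; 0 0 0 0 0 0; 0 0 0 0 0 0")

```text
time_s: 25.7
tcp_pos: [0.6305, -0.061, 0.2209]
orientation: [0.0, 0.993, -0.122, -0.0]
wrist_force: [-2.2, 0.5, -2.6]
width: 0.0131
```

```bash
python3 s.py
```

```text
t 25.9 tcp [ 0.6305 -0.061   0.221 ] tool F,T [-2.470e+00 -3.890e-01  2.908e+00 -1.000e-03 -7.620e-01 -7.000e-03]
```

Request:
jog_arm(plan="0 0 1 0 0 0; 0 0 1 0 0 0; 0 0 0 0 0 0; 0 0 0 0 0 0")

```text
time_s: 26.35
tcp_pos: [0.6305, -0.061, 0.2189]
orientation: [0.0, 0.993, -0.122, -0.0]
wrist_force: [-2.1, 0.3, -3.6]
width: 0.0133
```

```bash
python3 s.py
```

```text
t 26.55 tcp [ 0.6305 -0.061   0.219 ] tool F,T [-2.302 -0.16   3.271  0.028 -0.745 -0.027]
```

Request:
jog_arm(plan="0 0 1 0 0 0; 0 0 0.5 0 0 0; 0 0 0 0 0 0; 0 0 0 0 0 0")

```text
time_s: 27.0
tcp_pos: [0.6305, -0.061, 0.2174]
orientation: [0.0, 0.993, -0.122, -0.0]
wrist_force: [-2.4, 0.5, -4.5]
width: 0.0131
```

```bash
python3 s.py
```

```text
t 27.2 tcp [ 0.6305 -0.061   0.2175] tool F,T [-2.216  0.196  4.852 -0.015 -0.729 -0.008]
```

Request:
jog_arm(plan="0 0 1 0 0 0; 0 0 0.5 0 0 0; 0 0 0 0 0 0; 0 0 0 0 0 0")

```text
time_s: 27.65
tcp_pos: [0.6305, -0.061, 0.2161]
orientation: [0.0, 0.993, -0.122, -0.0]
wrist_force: [-2.7, 1.0, -3.4]
width: 0.0134
```

```bash
python3 s.py
```

```text
t 27.85 tcp [ 0.6305 -0.061   0.2161] tool F,T [-2.632 -0.139  3.746  0.022 -0.783 -0.012]
```

Request:
jog_arm(plan="0 0 0.5 0 0 0; 0 0 0.5 0 0 0; 0 0 0 0 0 0; 0 0 0 0 0 0")

```text
time_s: 28.3
tcp_pos: [0.6305, -0.061, 0.215]
orientation: [0.0, 0.993, -0.122, -0.0]
wrist_force: [-2.0, 1.6, -3.8]
width: 0.0135
```

```bash
python3 s.py
```

```text
t 28.5 tcp [ 0.6305 -0.0611  0.215 ] tool F,T [-2.413  0.155  3.774 -0.023 -0.706 -0.005]
```

Request:
jog_arm(plan="0 0 0.5 0 0 0; 0 0 0.5 0 0 0; 0 0 0 0 0 0; 0 0 0 0 0 0")

```text
time_s: 28.95
tcp_pos: [0.6305, -0.061, 0.2141]
orientation: [0.0, 0.993, -0.122, -0.0]
wrist_force: [-1.0, 0.0, -2.2]
width: 0.0134
```

```bash
python3 s.py
```

```text
t 29.15 tcp [ 0.6306 -0.061   0.2141] tool F,T [-1.896 -0.066  2.545  0.01  -0.692  0.004]
```

Request:
jog_arm(plan="0 0 0.5 0 0 0; 0 0 0.5 0 0 0; 0 0 0 0 0 0; 0 0 0 0 0 0")

```text
time_s: 29.6
tcp_pos: [0.6305, -0.061, 0.2131]
orientation: [0.0, 0.993, -0.122, -0.0]
wrist_force: [-1.4, 0.5, -2.5]
width: 0.0132
```

```bash
python3 s.py
```

```text
t 29.8 tcp [ 0.6305 -0.061   0.213 ] tool F,T [-1.953 -0.061  2.46  -0.017 -0.697 -0.006]
```

Request:
jog_arm(plan="0 0 0.5 0 0 0; 0 0 0.5 0 0 0; 0 0 0 0 0 0; 0 0 0 0 0 0")

```text
time_s: 30.25
tcp_pos: [0.6306, -0.061, 0.2123]
orientation: [0.0, 0.993, -0.122, -0.0]
wrist_force: [-2.0, 0.9, 1.5]
width: 0.0133
```

```bash
python3 s.py
```

```text
t 30.45 tcp [ 0.6305 -0.061   0.2122] tool F,T [-3.179e+00  7.200e-02 -1.585e+00 -3.000e-03 -9.830e-01  2.100e-02]
```

Request:
jog_arm(plan="0 0 0.5 0 0 0; 0 0 0.5 0 0 0; 0 0 0 0 0 0; 0 0 0 0 0 0")

```text
time_s: 30.9
tcp_pos: [0.6306, -0.061, 0.2114]
orientation: [0.0, 0.993, -0.122, -0.0]
wrist_force: [-3.9, 1.0, 6.3]
width: 0.0134
```

```bash
python3 s.py
```

```text
t 31.1 tcp [ 0.6306 -0.061   0.2114] tool F,T [-3.466 -0.4   -5.435 -0.049 -1.244 -0.009]
```

Rubber contact: about 8.6 N with a slope of about 4.7 N/mm, matching the 5 N/mm rubber. That puts the lip at about 0.148 m, inside 0.142–0.172 and matching the tongue's first-touch estimate. Releasing.

Request:
jog_arm(plan="0 0 0 0 0 0; 0 0 0 0 0 0; 0 0 0 0 0 0; 0 0 0 0 0 0; 0 0 0 0 0 0", jaw=0.2, grip_force=20)

```text
time_s: 31.65
tcp_pos: [0.6306, -0.0611, 0.211]
orientation: [0.0, 0.993, -0.122, -0.0]
wrist_force: [-0.4, 0.2, 0.4]
width: 0.0345
```

```bash
python3 s.py; python3 - <<'E'
from m import *
d=get("wrist");s=get("side")
cv2.imwrite("pics/z1.png",np.hstack([cv2.resize(d["img"][40:340,140:440,::-1],(400,400),interpolation=3),cv2.resize(s["img"][60:260,200:400,::-1],(400,400),interpolation=3)]))
E
```

```text
t 31.85 tcp [ 0.6306 -0.061   0.2111] tool F,T [ 0.031 -0.413 -0.287  0.008  0.002  0.025]
```

Released with no load on the hand. Withdrawing straight up, then clear of the scene.

Request:
jog_arm(plan="0 0 -5 0 0 0; 0 0 -15 0 0 0; 0 0 -30 0 0 0; 0 0 -40 0 0 0; 0 0 -40 0 0 0; 0 0 -30 0 0 0; 0 0 0 0 0 0")

```text
time_s: 32.7
tcp_pos: [0.6319, -0.0612, 0.3761]
orientation: [0.001, 0.993, -0.122, 0.003]
wrist_force: [0.1, 1.1, 0.2]
width: 0.0338
```

Request:
jog_arm(plan="0 40 0 0 0 0; 0 45 0 0 0 0; 0 45 0 0 0 0; 0 20 0 0 0 0; 0 0 0 0 0 0; 0 0 0 0 0 0; 0 0 0 0 0 0")

```text
time_s: 33.4
tcp_pos: [0.5944, -0.2054, 0.3711]
orientation: [0.0, 0.993, -0.122, -0.0]
wrist_force: [0.1, -0.1, 0.1]
width: 0.0342
```

```bash
python3 s.py; python3 - <<'E'
from m import *
for c in("wrist","side","top"): get(c)
obs={c:{} for c in cam}
for c in cam:
  for n in("grip","hook","can"):
    for r in arm.tip_of(n,c)[:4]: print(c,n,np.round(np.array(r["position"])*[560,420],1),round(r["confidence"],2))
# expected home: grip at TCP-at-release
Pg=np.array([.6306,-.061,.2125]);x=np.array([np.cos(np.radians(165.95)),np.sin(np.radians(165.95)),0])
E={"grip":Pg,"hook":Pg+.0065*x-[0,0,.0675],"can":Pg-.045*x-[0,0,.1535]}
for c in cam: print(c,{n:proj(c,E[n])[0].round(1).tolist() for n in E})
cr=lambda c,n,h:(lambda u:cv2.resize(cv2.copyMakeBorder(cam[c]["img"],100,100,100,100,0)[int(u[1])+100-h:int(u[1])+100+h,int(u[0])+100-h:int(u[0])+100+h,::-1],(400,400),interpolation=3))(proj(c,E[n])[0])
cv2.imwrite("pics/z2.png",np.vstack([np.hstack([cr("side","hook",45),cr("wrist","hook",90)])]))
E
```

```text
t 33.6 tcp [ 0.5945 -0.2055  0.3713] tool F,T [ 0.232 -0.298 -0.235 -0.004  0.009 -0.013]
wrist hook [270.1  22.4] 0.94
wrist can [316.2  34.5] 0.7
side grip [280.7 149. ] 0.88
side grip [236.9 276.2] 0.85
side grip [114.  210.7] 0.62
side hook [128.2 232.6] 0.85
side hook [234.  289.4] 0.84
side hook [282.7 167.4] 0.67
side can [250.7 290.8] 0.92
side can [124.9 278.5] 0.76
side can [284.2 168.7] 0.68
side can [273.1 182.5] 0.55
top grip [212.  217.7] 0.92
top grip [163.5 127.5] 0.78
top grip [315.7 157.7] 0.75
top hook [310.5 162.4] 0.9
top hook [174.2 136.6] 0.78
top hook [216.5 216.5] 0.68
top can [312.9 155.3] 0.83
top can [227.6 223. ] 0.76
top can [161.9 148.1] 0.62
wrist {'grip': [279.0, 2.0], 'hook': [272.2, 23.6], 'can': [316.0, 41.4]}
side {'grip': [280.6, 149.9], 'hook': [281.6, 170.5], 'can': [271.5, 181.4]}
top {'grip': [313.4, 157.4], 'hook': [311.5, 163.9], 'can': [313.4, 153.1]}
```

View pics/z2.png

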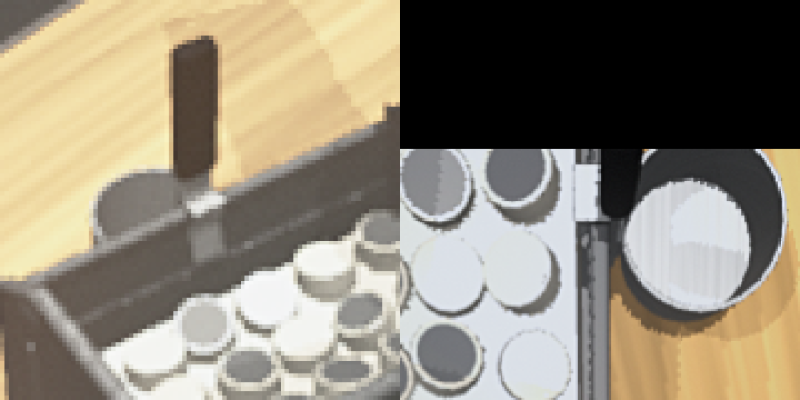

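The scoop hangs upright: strap over the lip at side crop (205,205), tongue inside the bin, can outside. All three cameras agree within a few pixels of the expected home pose. Handing in.

```bash
python3 -c "
from bench import arm
print(arm.get_obs()['time_s'],arm.get_obs()['wrist_force']);print(arm.hand_in())"
```

```text
34.25 [-0.49294389  0.24615699  0.49342579]
the job is handed in; nothing more can be done
None
```

I gripped the middle-sized scoop by its black grip and hung it by its clip over the lip of the bin's front plate, about in the middle, with the can outside the bin. I handed the job in at 34 s of the 67 s allowed.

**Placing by feel:**
- **Finding the bead:** I touched it sideways with the shank at about 5 N, then backed off to centre it in the clip's mouth.
- **Easing down:** I went down in steps of 1 to 4 mm until the rubber met the lip at a height of about 0.148 m, inside the possible range.
- **Seating:** I pressed to about 8.6 N, rising about 4.7 N per mm, which matches the rubber. The highest force I read between scoop and bin was about 9 N.

**Last checks:**
- **Position:** the final pictures show the scoop upright, strap on the lip, tongue inside the bin and can outside. The detected points lie within about 7 px of the expected pose in all three cameras.
- **Hand:** it is clear of everything and reads about zero force.
- **Other things:** the other two scoops were still where they started in the last detections. I did not re-measure the label roll, screwdriver or jug, but nothing came near them.

**What went wrong or disagreed:**
- The first approach swung too near the base, which tilted the tool and ran the last joint to its range limit (3.14 rad). I backed out without touching anything.
- I read only about 1.5 N going over the bead, less than the 4 to 10 N you gave. The lip height and rubber stiffness still show the clip is fully home.

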